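Put the kettle on

ROBOT

A 6-joint arm with a two-finger parallel gripper is mounted at the origin on the work surface. World frame = base frame: x ahead of the robot, y to its left, z up, the work surface at z = 0. Lengths are in m, angles in rad, forces in N, time in s.
With the tool pointing down it reaches from about 0.275 to 0.875 m from the base axis. Payload 12.5 kg.
Tool frame: the origin (TCP) lies at the very end of the fingers, on their centre line; the grasp point (between the pads) lies 19 mm behind it; x points along the fingers, y is the direction in which the jaws open and shut, and the axes are right-handed (so a half turn about x gives the same grasp; the last joint's range is limited). The gripper opens to 85 mm and grips with 20 to 120 N. Pads are 22 mm wide; open, the fingers measure 114 mm over their backs; the gripper's body (76 mm by 85 mm) begins 54 mm behind the grasp point. The pads swing forward as they close: fully open they stand 13 mm farther back than shut.
Start: joints at [1.149, 0.351, 1.652, -0, 1.139, -0.085], TCP at [0.182, 0.519, 0.231] pointing down, gripper open.
Joint ranges: [-2.75, 2.75], [-0.79, 2.1], [0.01, 2.65], [-1.57, 4.71], [0.07, 3.14], [-2.87, 2.87]. Speed limits (rad/s): [2.22, 2.22, 2.79, 3.14, 3.14, 3.14].

INTERFACE

Orientations are given as a 3x3 rotation matrix whose columns are the frame's x, y, z axes.
In Python, from bench import manip gives the robot as it stands. Calls block until the motion is done:
- manip.move_ptp(position, orientation): joint-space move of the TCP to a pose.
- manip.move_l(position, attitude=None, max_speed=0.15): straight line of the TCP; attitude=None keeps the orientation; max_speed is the mean speed in m/s.
- manip.move_j(angles): joint-space move.
- manip.set_gripper(opening, effort=None): opening from 0.0 (shut) to 1.0 (fully open); effort is the grip in N (None keeps the last); returns when the fingers have stopped.
- manip.dwell(seconds).
- manip.inverse_kinematics(position, orientation): joint angles nearest the present ones, or None.
- manip.grab_frame(name): name is "side" or "top"; returns (picture, depth): 384x512x3 uint8, red, green, blue; 384x512 float32, m along the optical axis (not along the pixel's ray), 0 where there is no reading.
- manip.get_calibration(name): a dict with "camera_matrix" (3x3 intrinsics, pixels), "R" (3x3) and "t" (3): a world point X has camera coordinates R X + t. Camera axes: x right, y down, z forward; pixel columns grow to the right and rows downward; lengths in m; the calibration is good to about 2 mm. A picture is of the moment at which its call begins. get_calibration takes no time and is no camera call.
A pose or a line that the arm cannot do raises manip.Unreachable and nothing moves.
- manip.sign_off(): hands the job in, once; it reports no verdict.
Trained networks look in the newest picture that a camera, given by its name, has taken for a name from the list of things; names that differ only in an ending like _2 or _b are one class to them, and where a whole thing is asked for, a point or a joint stands for the part that bears it (a point fixed in the world has none). Each returns a list of dicts, best first, with "confidence" (0 to 1); they miss things now and then, are a little off and sometimes report something else, mostly with a low value. They report only what shows in the picture. A call takes as long as a camera call. They do not tell look-alikes from the thing itself.
- manip.look_for(camera, name): "at" ([x, y, z] in m, in world coordinates, good to about 4 mm: the middle of the surface that is visible of it).
Readings, each from a call of its own:
- manip.current_time(): time.
- manip.current_qpos(): joint angles.
- manip.current_joint_vel(): joint speeds.
- manip.current_joint_torque(): joint torques, N m.
- manip.current_ee_pos(): TCP position.
- manip.current_tcp_rot(): TCP orientation.
- manip.current_force(): force on the tool from outside, world axes, zero at the start.
- manip.current_ft_torque(): the same for the moment, N m.
- manip.current_grip_width(): opening from 0.0 (shut) to 1.0 (fully open).
Only numpy, scipy, OpenCV 4.12 (cv2) and the standard library are available. Lean on these libraries where they do the work, as an engineer would, in place of code of your own. Each camera call takes 0.05 s, during which the arm holds its last target. There are 200 camera calls.

TASK

Put the kettle on: set it down gently and upright in the middle of the hob's cooking ring, its base wholly inside the ring, let go of it, and only then start the hob with the round key on its sloping panel. Feel your way down on that key just until it clicks (the push suddenly gives way), go no further so that the dome under it is not crushed, and let it come up again. Leave the two oblong keys, the mug, the paper cups and the coffee tin alone, and leave the kettle standing in the ring.

Things in the scene. Friction and masses are not known exactly. Their poses are not given: they have to be found in the camera images.
- hob: black induction hob, fixed, left or right of the robot: 350 deep (its x), 290 wide (its y), flat glass top at height 60. Origin at the centre of its underside, front at -x. Its front 82 mm is a control panel sloping down 0.262 rad to 38 height at the front edge: round start key at its right end (y -95), two smaller oblong keys (y -35, +22), display at the left.
- ring (a point): middle of the cooking ring, on the glass (43 mm behind the hob's origin, 60 mm above the counter). The ring is a thin pale circle of 94 mm outer radius on the glass, with a small cross in the middle.
- kettle: loose steel stove-top kettle, 0.64 to 0.92 kg, on the counter beside the hob. Origin at the centre of its underside, z up. Base radius 72, widest 78, shoulder at 90 height, lid knob (radius 13) up to 123. A short spout points along its -x to 110 mm from the axis, at 90 height. A black grip bar runs along its x over the lid, on a thin steel upright at each end.
- kettle_handle (a point): centre of the kettle's grip bar, on the kettle's axis, 172 mm above its underside. The bar is 96 long (kettle x), 22 wide (kettle y), 20 high, with 39 mm of free space between it and the lid knob: pinch it across its width from above.
- start_top (a point): centre of the flat top of the round grey start key, 30 in diameter, standing 11 mm proud of the panel at rest; z points squarely out of the panel (leaning 0.262 rad from vertical to the hob's front), y along the panel. Pressed along -z, the soft cap first sinks by a free gap of 0.3 to 4.3 mm, different each time and not visible, at under 1 N; then it meets the dome, 20 mm across, in its middle.
- contact (a joint): contact blade under the start key's dome (m), too small a motion to read through the noise: 0 at rest, clicked from 0.00016, crushed above 0.000328. Force by depth into the dome: peak about 5.4 N at 1.4 mm, then it gives way: 4.6 N at 2 mm (clicked), 2.5 N at 3.5 mm; then 3.5 N at 4.1 mm (crushed beyond this), 5.5 N at 4.6, hard stop at 5.5 mm. It springs back when let go.
- mid_key (a joint): travel of the oblong key in the middle of the panel (m), 0 at rest, to be left alone: more than 0.002 is a press.
- mid_key_top (a point): centre of that key's top; 26 by 20 mm, 6 mm proud of the panel.
- left_key (a joint): travel of the oblong key farther left (m), 0 at rest, to be left alone: more than 0.002 is a press.
- left_key_top (a point): centre of that key's top; 26 by 20 mm, 6 mm proud of the panel.
- mug: white ceramic mug, radius 40, 92 high, handle at its +y; bystander. Origin at the centre of its underside.
- cups: stack of white paper cups, base radius 26, top radius 38, 135 high; bystander. Origin at the centre of its underside.
- tin: brown coffee tin with metal lid, radius 43, 120 high; bystander. Origin at the centre of its underside.
Not all that is in view belongs to the job. Of the things shaped like the kettle, the steel one is meant.

How it is judged:
By the outcome, as a careful person would: the job done as asked, in the order asked, and still so for the second after the job is handed in, with the robot touching nothing.
It also fails if it takes over 61 s, if anything falls off the work surface, if the arm or the gripper's body presses on something with over 40 N, if the wrist force passes 120 N, or if a joint passes its speed limit or range.

## Working session

There is one attempt and no reset: what is moved stays moved. The work goes in short steps, each a Python script; the robot and the scene stay as the last script left them, time stands still between calls to the robot, and variables do not carry over. Pictures are saved under pics/ and viewed, about 8 in all and at most 12, crops included, and the job is handed in when it is done.

```bash
mkdir -p pics; python3 - <<'E'
from bench import manip
import cv2,numpy as np
for c in("top","side"):
    p,d=manip.grab_frame(c); cv2.imwrite(f"pics/{c}0.png",p[:,:,::-1]); np.savez(f"{c}0.npz",p=p,d=d)
    k=manip.get_calibration(c); print(c,k)
    for n in("hob","kettle","kettle_handle","start_top","mid_key_top","left_key_top","ring","mug","cups","tin"):
        try: r=manip.look_for(c,n)
        except Exception as e: print(n,e); continue
        print(n,[(np.round(q["at"],3).tolist(),round(q["confidence"],2),*[k for k in q if k not in("at","confidence")]) for q in r])
print(manip.current_time(),manip.current_tcp_rot(),manip.current_force())
E
```

```text
top {'camera_matrix': array([[359.71295371,   0.        , 260.19667293],
       [  0.        , 359.71295371, 195.47585253],
       [  0.        ,   0.        ,   1.        ]]), 'R': array([[ 2.73690840e-04, -9.99947691e-01,  1.02245320e-02],
       [-9.91050971e-01, -1.63603588e-03, -1.33473956e-01],
       [ 1.33483701e-01, -1.00965017e-02, -9.90999577e-01]]), 't': array([-0.01296573,  0.59006   ,  1.41946787])}
hob [([0.625, -0.194, 0.061], 0.64), ([0.521, 0.497, 0.044], 0.64)]
kettle [([0.626, 0.168, 0.086], 0.95), ([0.703, 0.445, 0.089], 0.79), ([0.398, 0.132, 0.086], 0.72)]
kettle_handle [([0.628, 0.167, 0.089], 0.92), ([0.708, 0.442, 0.088], 0.82), ([0.401, 0.126, 0.087], 0.65)]
start_top [([0.507, -0.31, 0.06], 0.47)]
mid_key_top [([0.508, -0.308, 0.062], 0.53)]
left_key_top []
ring [([0.622, -0.194, 0.059], 0.84)]
mug [([0.519, 0.498, 0.044], 0.68), ([0.628, 0.165, 0.09], 0.16)]
cups [([0.487, -0.492, 0.136], 0.65)]
tin [([0.626, -0.456, 0.119], 0.74)]
side {'camera_matrix': array([[441.86789047,   0.        , 254.65655874],
       [  0.        , 441.86789047, 191.73296453],

[... 278 characters left out ...]
 0.058], 0.55)]
kettle [([0.398, 0.093, 0.081], 0.71), ([0.704, 0.442, 0.082], 0.6)]
kettle_handle [([0.4, 0.092, 0.081], 0.78), ([0.63, 0.137, 0.078], 0.75), ([0.711, 0.437, 0.084], 0.73)]
start_top [([0.506, -0.314, 0.062], 0.64), ([0.628, 0.14, 0.082], 0.34), ([0.614, -0.223, 0.063], 0.25)]
mid_key_top []
left_key_top []
ring [([0.613, -0.227, 0.058], 0.79)]
mug [([0.523, 0.462, 0.062], 0.63)]
cups [([0.628, 0.136, 0.08], 0.68), ([0.484, -0.524, 0.135], 0.58)]
tin [([0.619, -0.486, 0.119], 0.73)]
1.1 [[-2.12343014e-05  3.30471524e-01  9.43815963e-01]
 [-2.51732285e-05  9.43815962e-01 -3.30471525e-01]
 [-9.99999999e-01 -3.07762269e-05 -1.17222374e-05]] [ 0.141495    0.91419351 -0.06888901]
```

View pics/top0.png

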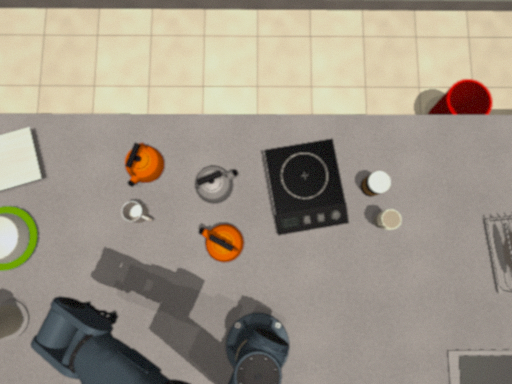

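View pics/side0.png

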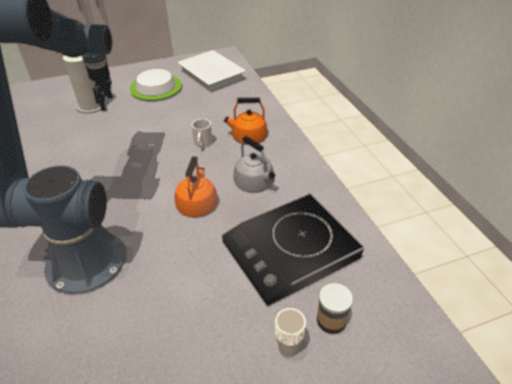

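The top picture shows the steel kettle at about (213,183), with its spout to the right at about (235,173). The ring cross is at about (305,175) and the keys are near row 217. In the side picture the cross is at about (302,234) and the round key at about (270,281). The two cameras differ by about 3 cm in y, so I'll check that with my own projection and the known arm pose.

```bash
cat > h.py <<'E'
from bench import manip
import cv2,numpy as np
def ray(c,u,v):
    k=manip.get_calibration(c);R,t=k["R"],k["t"]
    return -R.T@t, R.T@np.linalg.solve(k["camera_matrix"],[u,v,1.])
def atz(c,u,v,z):
    o,d=ray(c,u,v); return o+d*(z-o[2])/d[2]
def cloud(c,d):
    k=manip.get_calibration(c);v,u=np.mgrid[:384,:512]
    P=np.stack([u,v,np.ones_like(u)],-1)@np.linalg.inv(k["camera_matrix"]).T*d[...,None]
    return (P-k["t"])@k["R"]
def proj(c,X):
    k=manip.get_calibration(c);x=k["camera_matrix"]@(k["R"]@np.array(X,float)+k["t"]);return x[:2]/x[2]
E
python3 - <<'E'
from h import *
for c,pts in(("top",[(305,175),(260,250),(420,150),(336,216)]),("side",[(302,234),(150,280),(400,330),(270,281)])):
    D=np.load(c+"0.npz");P=cloud(c,D["d"])
    for u,v in pts: print(c,u,v,P[v,u].round(4),atz(c,u,v,.06).round(4))
    print("TCP",proj(c,manip.current_ee_pos()),"base",proj(c,[0,0,0]))
    q=D["p"][:,:,::-1]
    a,b=((180,135),(365,245)) if c=="top" else ((200,120),(370,310))
    cv2.imwrite(f"pics/{c}1.png",cv2.resize(q[a[1]:b[1],a[0]:b[0]],None,fx=4 if c=="top" else 3,fy=4 if c=="top" else 3,interpolation=cv2.INTER_CUBIC))
    m=(P[...,2]>.14)&(P[...,2]<.2)&(abs(P[...,0]-.63)<.12)&(abs(P[...,1]-.16)<.12)&(D["d"]>0)
    Q=P[m]; print(c,"bar",len(Q),Q.mean(0),np.median(Q[:,2]),np.linalg.eigh(np.cov(Q[:,:2].T)))
    m=(abs(P[...,2]-.06)<.006)&(abs(P[...,0]-.6)<.25)&(abs(P[...,1]+.2)<.2)&(D["d"]>0)
    Q=P[m][:,:2].astype(np.float32); print("glass",len(Q),cv2.minAreaRect(Q))
E
```

```text
top 305 175 [ 0.6703 -0.1925  0.0638] [ 0.671 -0.193  0.06 ]
top 260 250 [ 0.3707 -0.0121 -0.0012] [ 0.3717 -0.0115  0.06  ]
top 420 150 [ 0.7916 -0.6929  0.0013] [ 0.776  -0.6654  0.06  ]
top 336 216 [ 0.5059 -0.3149  0.0547] [ 0.5055 -0.3137  0.06  ]
TCP [102.65744918 307.9865573 ] base [256.91097723 345.00528552]
top bar 179 [0.63744706 0.17626311 0.1788804 ] 0.18121488663929824 EighResult(eigenvalues=array([3.95772548e-05, 9.07726005e-04]), eigenvectors=array([[-0.92028895, -0.39123939],
       [-0.39123939,  0.92028895]]))
glass 4967 ((0.641399621963501, -0.1952163130044937), (0.324973464012146, 0.2932804524898529), 9.692682266235352)
side 302 234 [ 0.6697 -0.1899  0.061 ] [ 0.6701 -0.1891  0.06  ]
side 150 280 [ 0.1804 -0.1471  0.0012] [ 0.1823 -0.1939  0.06  ]
side 400 330 [ 0.7983 -0.563   0.0015] [ 0.7677 -0.5878  0.06  ]
side 270 281 [ 0.5084 -0.3197  0.0567] [ 0.5075 -0.3219  0.06  ]
TCP [107.75676277 107.5737958 ] base [ 85.80828226 261.51089521]
side bar 194 [0.63766461 0.17167326 0.17483696] 0.17888907726224082 EighResult(eigenvalues=array([3.33529753e-05, 1.09618906e-03]), eigenvectors=array([[-0.90665635, -0.42186997],
       [-0.42186997,  0.90665635]]))
glass 6591 ((0.6400712728500366, -0.19160355627536774), (0.3262409269809723, 0.2973684072494507), 9.66169548034668)
```

View pics/top1.png

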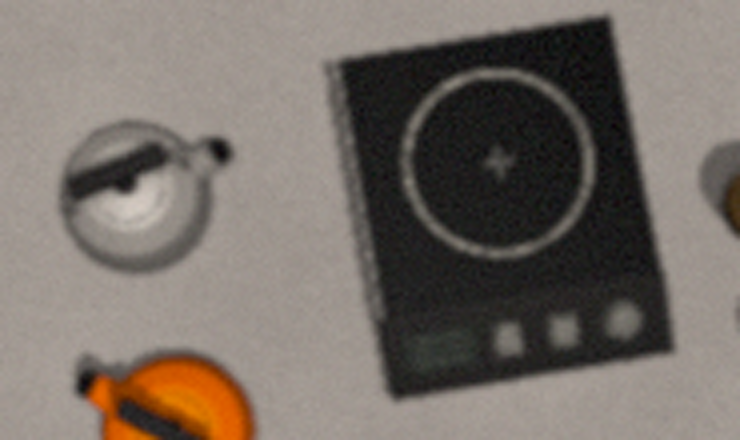

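View pics/side1.png

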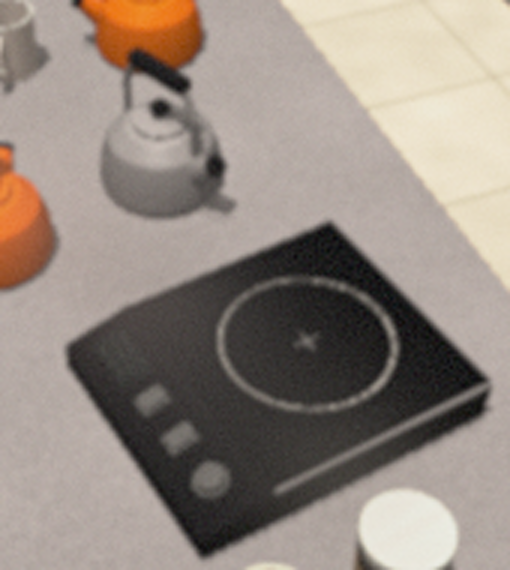

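Both depth clouds agree to a few mm. The ring is at about (0.670,-0.191), the hob yaw is about +0.17, and the bar is near (0.637,0.174) along (-0.41,0.91) with the spout toward -y. Next I'll refine the bar estimate and grasp it.

```bash
python3 - <<'E'
from h import *
C=[]
for c in("top","side"):
    D=np.load(c+"0.npz");P=cloud(c,D["d"])
    m=(P[...,2]>.168)&(P[...,2]<.2)&(abs(P[...,0]-.63)<.12)&(abs(P[...,1]-.16)<.12)&(D["d"]>0)
    Q=P[m][:,:2].astype(np.float32); r=cv2.minAreaRect(Q); print(c,r,Q.mean(0)); C.append((Q.mean(0)+np.array(r[0]))/2)
    print("body", atz("top",214.2,183.7,.08))
b=np.mean(C,0); yaw=np.arctan2(.406,.914); print(b)
ok=None
for s in(1,-1):
    y=s*np.array([np.cos(yaw),np.sin(yaw),0]); x=np.array([0,0,-1.]); R=np.stack([x,y,np.cross(x,y)],1)
    a=manip.inverse_kinematics([*b,.153],R); e=manip.inverse_kinematics([.67,-.191,.22],R); print(s,a,e)
    if a is not None and e is not None and (ok is None or max(abs(a[5]),abs(e[5]))<ok[0]): ok=(max(abs(a[5]),abs(e[5])),R)
R=ok[1]; np.savez("grasp.npz",R=R,b=b)
manip.move_ptp([*b,.27],R); print(manip.current_force())
manip.move_l([*b,.153],max_speed=.1); print(manip.current_force())
manip.set_gripper(0,40); print("w",manip.current_grip_width(),manip.current_force(),manip.current_ee_pos())
F0=manip.current_force()
manip.move_l([*b,.173],max_speed=.04); manip.dwell(.3); print("lift",manip.current_force()-F0,manip.current_ft_torque(),manip.current_grip_width(),manip.current_time())
p,d=manip.grab_frame("side"); cv2.imwrite("pics/side2.png",cv2.resize(p[80:280,180:380,::-1],None,fx=2.5,fy=2.5))
E
```

```text
top ((0.6393617987632751, 0.17647148668766022), (0.023120440542697906, 0.09717807173728943), 23.643878936767578) [0.63717747 0.17719318]
body [0.63132991 0.16996091 0.08      ]
side ((0.6395998001098633, 0.17998157441616058), (0.02750697359442711, 0.09891251474618912), 23.18764877319336) [0.63677233 0.173348  ]
body [0.63132991 0.16996091 0.08      ]
[0.63822785 0.17674856]
1 [ 1.99892609e-01  6.32826818e-01  1.40576138e+00 -4.44089210e-16
  1.10300445e+00 -2.18128675e-01] [-3.44501729e-01  6.33005621e-01  1.23391954e+00 -4.44089210e-16
  1.27466750e+00 -7.62523012e-01]
-1 None [-3.44501729e-01  6.33005621e-01  1.23391954e+00 -4.44089210e-16
  1.27466750e+00  2.37906964e+00]
[-0.26336204  0.22912354 -0.4546004 ]
[-0.60184361  0.13251264  0.33233871]
w 0.2532793841431449 [1.73652989 2.57909961 0.45248525] [0.63837536 0.17703087 0.15309992]
lift [-1.53136561 -1.21688312 -6.3224544 ] [-0.01839399 -0.02547544  0.01487452] 0.24996854716324401 6.025
```

View pics/side2.png

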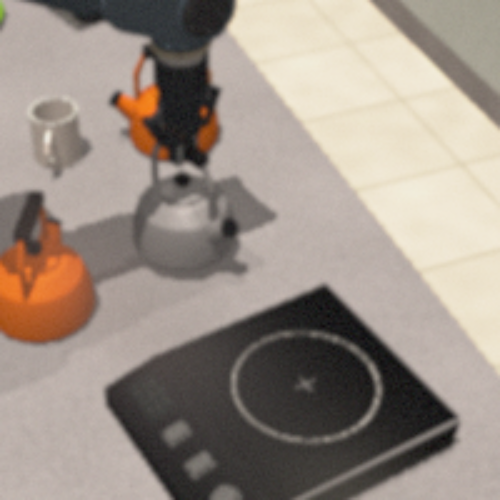

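Held and upright: width 21 mm, about 6.3 N lifted. Next is the carry to the ring, then lowering by feel.

```bash
python3 - <<'E'
from h import *
r=np.array([.670,-.191])
p=manip.current_ee_pos()
manip.move_l([p[0],p[1],.27],max_speed=.12)
manip.move_l([*r,.27],max_speed=.12)
manip.move_l([*r,.225],max_speed=.06); manip.dwell(.4)
f=lambda:np.mean([(manip.dwell(.02),manip.current_force()[2])[1] for _ in range(6)])
F0=f(); z=.219; manip.move_l([*r,z],max_speed=.03); print(F0,f())
while z>.205:
    z-=.0007; manip.move_l([*r,z],max_speed=.02); F=f()
    print(round(z,4),round(F-F0,2),end="; ")
    if F-F0>2.5: break
print(manip.current_ee_pos(),manip.current_ft_torque())
manip.set_gripper(.6); manip.dwell(.2)
print(f(),manip.current_grip_width())
manip.move_l([*r,.33],max_speed=.1); print(manip.current_time())
E
```

```text
-6.722830841569366 -6.605710270706356
0.2183 0.38; 0.2176 0.04; 0.2169 0.19; 0.2162 0.58; 0.2155 0.02; 0.2148 0.29; 0.2141 0.4; 0.2134 0.5; 0.2127 3.69; [ 0.67021972 -0.1910095   0.21311053] [ 0.06174527 -0.03733251 -0.01231089]
0.02422464356486337 0.599502947731504
17.275
```

```bash
python3 - <<'E'
from h import *
K=[]
for c,u,v in(("top",336.0,215.1),("side",270,280)):
    K.append(atz(c,u,v,.058)); print(c,K[-1])
yaw=.169;c,s=np.cos(yaw),np.sin(yaw);H=np.array([[c,-s,0],[s,c,0],[0,0,1]])
print("model",np.array([.670,-.191,0])+H@[-.141-.043,-.095,.058])
k=np.mean(K,0)
n=H@[-np.sin(.262),0,np.cos(.262)]; x=-n
best=None
for y in(H[:,1],-H[:,1],np.cross(H[:,1],x),-np.cross(H[:,1],x)):
    R=np.stack([x,y,np.cross(x,y)],1); q=manip.inverse_kinematics(k+.05*n,R); print(y.round(2),None if q is None else np.round(q,2))
np.savez("key.npz",k=k,n=n,H=H)
manip.set_gripper(0)
manip.move_ptp([.42,-.10,.33],manip.current_tcp_rot())
for c in("top","side"):
    p,d=manip.grab_frame(c); np.savez(c+"3.npz",p=p,d=d); P=cloud(c,d)
    for n_ in ("start_top","kettle"): print(c,n_,[(np.round(q["at"],3),round(q["confidence"],2)) for q in manip.look_for(c,n_)])
    m=(P[...,2]>.222)&(P[...,2]<.26)&(abs(P[...,0]-.67)<.09)&(abs(P[...,1]+.19)<.09)&(d>0)
    Q=P[m]; print(c,len(Q),"bar",cv2.minAreaRect(Q[:,:2].astype(np.float32)),np.median(Q[:,2]))
    a=(255,130) if c=="top" else (200,150)
    cv2.imwrite(f"pics/{c}3.png",cv2.resize(p[a[1]:a[1]+150,a[0]:a[0]+150,::-1],None,fx=4,fy=4,interpolation=cv2.INTER_CUBIC))
print(manip.current_time())
E
python3 -c "
import cv2,numpy as np
cv2.imwrite('pics/both3.png',cv2.resize(np.hstack([cv2.imread('pics/top3.png'),cv2.imread('pics/side3.png')]),(800,400)))"
```

```text
top [ 0.50920492 -0.31425802  0.058     ]
side [ 0.50937153 -0.31724922  0.058     ]
model [ 0.50460005 -0.31559477  0.058     ]
[-0.17  0.99  0.  ] [-0.74  0.51  1.79  0.32  0.71 -2.71]
[ 0.17 -0.99 -0.  ] [-0.74  0.51  1.79  0.32  0.71  0.43]
[-0.95 -0.16 -0.26] [-0.74  0.51  1.79  0.32  0.71  2.  ]
[0.95 0.16 0.26] [-0.74  0.51  1.79  0.32  0.71 -1.14]
top start_top []
top kettle [(array([0.401, 0.131, 0.088]), 0.97), (array([0.705, 0.443, 0.088]), 0.94), (array([ 0.657, -0.182,  0.147]), 0.65)]
top 174 bar ((0.6686885952949524, -0.18734686076641083), (0.022458884865045547, 0.09756358712911606), 23.578868865966797) 0.24180198645347428
side start_top []
side kettle [(array([ 0.657, -0.224,  0.144]), 0.83), (array([0.394, 0.09 , 0.079]), 0.78), (array([0.703, 0.433, 0.079]), 0.77)]
side 269 bar ((0.6680764555931091, -0.1897393763065338), (0.026012757793068886, 0.09900803864002228), 23.119003295898438) 0.24075897698352777
19.1417
```

View pics/both3.png

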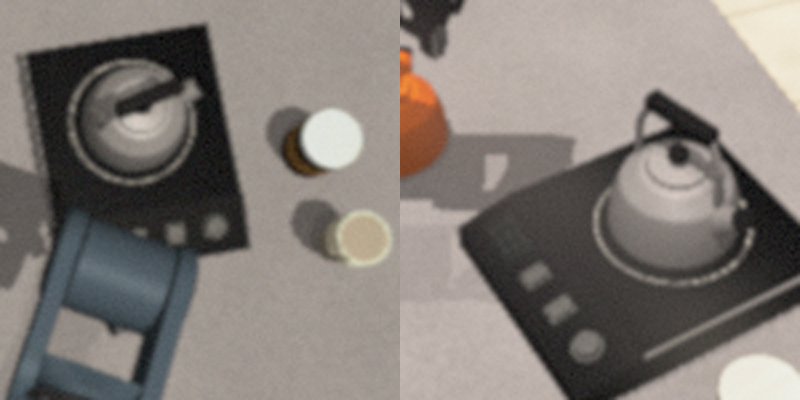

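The kettle stands upright, and its bar centre is within about 3 mm of the ring centre. The base is inside the ring in both views, and the round key is clear at about (215,226) in the left half. Now for the key press, by feel.

```bash
cat > press.py <<'E'
from h import *
D=np.load("key.npz");n=D["n"];H=D["H"];k=np.array([.508,-.3155,.058])
x=-n;y=-H[:,1];R=np.stack([x,y,np.cross(x,y)],1)
manip.move_ptp(k+.10*n,R); manip.move_l(k+.010*n,max_speed=.08); manip.dwell(.4)
f=lambda m:np.mean([(manip.dwell(.01),manip.current_force()@n)[1] for _ in range(m)])
F0=f(30); h=.010; L=[]; pk=0; cross=None; why="limit"
while h>-.013:
    h-=.0005 if pk<.8 else .0002
    manip.move_l(k+h*n,max_speed=.02); F=f(10)-F0; a=(manip.current_ee_pos()-k)@n
    L.append((round(h*1e3,2),round(a*1e3,2),round(F,2))); pk=max(pk,F)
    if cross is None and F>2.7: cross=a
    if F>8: why="too hard"; break
    if cross is not None and pk>4 and F<pk-1.1 and cross-a>.0015: why="click"; break
    if cross is not None and cross-a>.0028: why="depth"; break
manip.move_l(k+.03*n,max_speed=.05); manip.dwell(.2)
print(why,F0,cross,f(10)-F0,"t",manip.current_time()); print(L)
E
python3 press.py
```

```text
click 0.0662777095356107 -0.0021729602973123295 -0.3486687362659526 t 34.625
[(9.5, np.float64(9.48), np.float64(0.07)), (9.0, np.float64(9.01), np.float64(0.27)), (8.5, np.float64(8.52), np.float64(-0.19)), (8.0, np.float64(7.99), np.float64(-0.21)), (7.5, np.float64(7.5), np.float64(-0.04)), (7.0, np.float64(7.0), np.float64(-0.06)), (6.5, np.float64(6.49), np.float64(-0.09)), (6.0, np.float64(5.98), np.float64(0.14)), (5.5, np.float64(5.49), np.float64(-0.36)), (5.0, np.float64(4.98), np.float64(-0.1)), (4.5, np.float64(4.51), np.float64(-0.08)), (4.0, np.float64(3.99), np.float64(-0.07)), (3.5, np.float64(3.51), np.float64(-0.34)), (3.0, np.float64(3.0), np.float64(-0.3)), (2.5, np.float64(2.5), np.float64(-0.25)), (2.0, np.float64(1.96), np.float64(-0.04)), (1.5, np.float64(1.47), np.float64(-0.02)), (1.0, np.float64(1.01), np.float64(0.05)), (0.5, np.float64(0.47), np.float64(0.41)), (-0.0, np.float64(-0.01), np.float64(-0.06)), (-0.5, np.float64(-0.5), np.float64(0.2)), (-1.0, np.float64(-1.0), np.float64(0.37)), (-1.5, np.float64(-1.52), np.float64(0.36)), (-2.0, np.float64(-1.93), np.float64(2.07)), (-2.2, np.float64(-2.17), np.float64(3.21)), (-2.4, np.float64(-2.37), np.float64(3.91)), (-2.6, np.float64(-2.57), np.float64(4.62)), (-2.8, np.float64(-2.77), np.float64(5.22)), (-3.0, np.float64(-2.98), np.float64(5.44)), (-3.2, np.float64(-3.19), np.float64(5.42)), (-3.4, np.float64(-3.4), np.float64(5.55)), (-3.6, np.float64(-3.58), np.float64(5.18)), (-3.8, np.float64(-3.83), np.float64(4.94)), (-4.0, np.float64(-3.99), np.float64(3.99))]
```

The push peaked at about 5.5 N and gave way to about 4.0 N, at roughly 2.2–2.4 mm into the dome. Before deciding anything, I'll back off and check the display and the scene.

```bash
python3 - <<'E'
from h import *
D=np.load("key.npz");n=D["n"];p=manip.current_ee_pos()
manip.move_l(p+.12*n,max_speed=.12); manip.move_j([.3,-.1,1.6,0,1.4,0]) if False else manip.move_ptp([.38,.0,.33],np.load("grasp.npz")["R"])
I=[]
for c in("top","side"):
    p,d=manip.grab_frame(c); P=cloud(c,d)
    m=(P[...,2]>.222)&(P[...,2]<.26)&(abs(P[...,0]-.67)<.09)&(abs(P[...,1]+.19)<.09)&(d>0)
    print(c,cv2.minAreaRect(P[m][:,:2].astype(np.float32)))
    a=(255,130) if c=="top" else (200,180)
    q0=np.load(c+"0.npz")["p"]
    for q in(q0,p): I.append(cv2.resize(q[a[1]:a[1]+130,a[0]:a[0]+130,::-1],(400,400 if 0 else 300),interpolation=cv2.INTER_CUBIC))
cv2.imwrite("pics/cmp4.png",np.vstack([np.hstack(I[:2]),np.hstack(I[2:])]))
print(manip.current_time(),manip.current_force())
E
```

```text
top ((0.6686042547225952, -0.18724188208580017), (0.022115958854556084, 0.09711310267448425), 22.876794815063477)
side ((0.6699392795562744, -0.18999645113945007), (0.025191092863678932, 0.10023821890354156), 23.546960830688477)
37.2167 [ 0.15078791 -0.06208466  0.2671591 ]
```

View pics/cmp4.png

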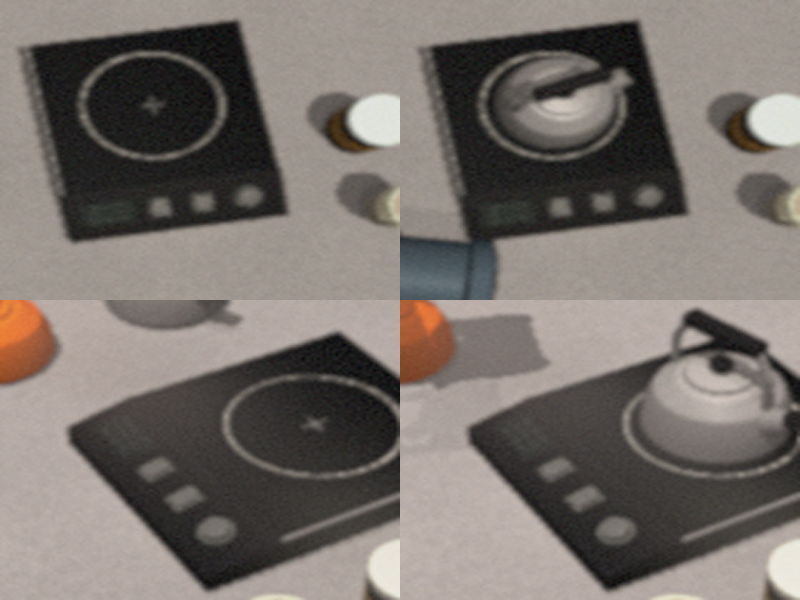

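The picture shows all in place but the display gives no cue. I'll check the click against the known force curve by fitting the dome onset.

```bash
python3 - <<'E'
import numpy as np
from scipy.interpolate import PchipInterpolator as PI
from scipy.optimize import least_squares
a=np.array([-.5,-1,-1.52,-1.93,-2.17,-2.37,-2.57,-2.77,-2.98,-3.19,-3.4,-3.58,-3.83,-3.99]);F=np.array([.2,.37,.36,2.07,3.21,3.91,4.62,5.22,5.44,5.42,5.55,5.18,4.94,3.99])
for mid in(3.3,3.8,4.2):
  g=PI([-9,0,.7,1.4,2,3.5,4.1],[0,0,mid,5.4,4.6,2.5,3.5])
  for fixed in(0,1):
    for N in(14,13):
      fn=lambda p:(p[1]+(1 if fixed else p[2])*g(-a[:N]-p[0])-F[:N])
      r=least_squares(fn,[1.6,.2,1]); J=r.jac; print(mid,fixed,N,r.x.round(2),"rms",np.sqrt(np.mean(r.fun**2)).round(2),"end depth",round(3.99-r.x[0],2))
E
```

```text
3.3 0 14 [1.58 0.41 0.98] rms 0.23 end depth 2.41
3.3 0 13 [1.59 0.44 0.98] rms 0.23 end depth 2.4
3.3 1 14 [1.58 0.35 1.  ] rms 0.23 end depth 2.41
3.3 1 13 [1.59 0.38 1.  ] rms 0.23 end depth 2.4
3.8 0 14 [1.63 0.4  0.96] rms 0.25 end depth 2.36
3.8 0 13 [1.64 0.43 0.97] rms 0.24 end depth 2.35
3.8 1 14 [1.63 0.28 1.  ] rms 0.25 end depth 2.36
3.8 1 13 [1.64 0.32 1.  ] rms 0.25 end depth 2.35
4.2 0 14 [1.67 0.41 0.95] rms 0.29 end depth 2.32
4.2 0 13 [1.68 0.44 0.95] rms 0.28 end depth 2.31
4.2 1 14 [1.66 0.22 1.  ] rms 0.31 end depth 2.33
4.2 1 13 [1.67 0.26 1.  ] rms 0.3 end depth 2.32
```

All the fits put the deepest point at 2.3–2.4 mm, past the click at 2.0 mm and well short of crushing at 4.1 mm. A second press isn't needed, so I'm handing in.

```bash
python3 -c "
from bench import manip
print(manip.sign_off(), manip.current_time())"
```

```text
the job is handed in; nothing more can be done
the job is handed in; nothing more can be done
```

The steel kettle is standing upright in the cooking ring. I let go of it, pressed the start key once by feel, and handed the job in at about 37 s of the 61 s allowed.

- **Kettle:** I lowered it until the contact force rose (3.7 N), then opened the gripper. In the last pictures the centre of its grip bar is within about 4 mm of the ring centre. The base looked wholly inside the ring in both camera views.
- **Start key:** the push peaked at about 5.5 N and gave way to about 4.0 N, where I stopped and withdrew. Fitting the known force curve puts the deepest point at 2.3–2.4 mm into the dome. That is past the click at 2.0 mm and short of crushing at 4.1 mm.
- **Not confirmed by sight:** the display looked the same before and after, so the click rests on the force readings alone.
- **Other things:** the oblong keys, tin and cups look unmoved in the last pictures. The mug was outside those crops, but the arm's path stayed away from it.
- **Readings that disagreed:** the object finder's positions differed by about 3 cm in y between the two cameras. I used my own depth projections instead, which agreed to a few millimetres.

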